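# Lock two pull-out screw bins with the locking rod

## Robot

A 6-joint arm with a two-finger parallel gripper is mounted at the origin on the work surface. World frame = base frame: x ahead of the robot, y to its left, z up, the work surface at z = 0. Lengths are in m, angles in rad, forces in N, time in s.
With the tool pointing down it reaches from about 0.35 to 0.725 m from the base axis. Payload 4.3 kg.
Tool frame: the origin (TCP) lies at the very end of the fingers, on their centre line; the grasp point (between the pads) lies 19 mm behind it (r.pinch_z is the distance from the TCP to the grasp point, in m); z points along the fingers, y is the line along which they close (so a half turn about z gives the same grasp; the last joint's range is limited). The gripper opens to 85 mm and grips with 20 to 120 N. Pads are 22 mm wide; open, the fingers measure 114 mm over their backs; the gripper's body (76 mm by 85 mm) begins 54 mm behind the grasp point. The pads swing forward as they close: fully open they stand 13 mm farther back than shut.
Start: joints at [1.167, 0.377, 0.081, 1.274, 0, 1.46], TCP at [0.167, 0.55, 0.231] pointing down, gripper open.
Joint ranges: [-2.72, 2.72], [-0.84, 1.66], [-1.02, 1.22], [-1.77, 2.12], [-1.37, 1.28], [-3.14, 3.14]. Speed limits (rad/s): [2.57, 2.57, 3.14, 3.14, 3.14, 3.14].

## Interface

Orientations are given as a 3x3 rotation matrix whose columns are the frame's x, y, z axes.
In Python, from rig import r gives the robot as it stands.
- The arm moves only by the tool send_rows, never from a script. Its argument "deltas" is one flat list of numbers, 5 for each row, row after row: the closure, from 0 (fully open) to 1 (shut), then the shift along the tool's x, y, z in units of 500 mm (1.0 is 500 mm), then the turn about the tool's z in units of pi/2 rad (1.0 is pi/2 rad). A call has exactly 10 rows; each row is the pose to reach, as a shift and turn from the pose commanded when the call began, along the tool's axes at that moment; what a row does not reach only later rows make up. A row lasts 1/10 s, in which the tool goes at most 50 mm and 8.59 degrees, less where a joint would pass 70% of its speed; a pose out of reach is approached as far as the arm can. A call with a number of a shift or a turn outside -1 to 1 is refused whole. A call with a gripper value outside its range is refused whole. The fingers move at their own pace and stop on an object; "force" is the grip in N (left out, the last holds). Time passes only in rows, so rows that repeat a pose let the fingers close, or fill a call up. It gives the time, the measured TCP pose, the force, the opening and the grip force at its end, in the units of the state.
- r.read_state(): the state, without advancing time (a new reading comes with each control period).
- r.grab_frame(name): name is "side" or "top"; returns a dict with "color" (420x560x3 uint8, blue, green, red), "K" (3x3 intrinsics, pixels), "dist" ([k1, k2, p1, p2, k3] as OpenCV has them; the pictures are not rectified), "R" (3x3) and "t" (3): a world point X has camera coordinates R X + t. Camera axes: x right, y down, z forward; pixel columns grow to the right and rows downward; lengths in m; the calibration is good to about 2 mm. A picture is of the moment at which its call begins. There is no depth.
- r.job_done(): hands the job in; it is judged then, once.
The state is a dict: "t": time; "qpos": joint angles; "joint_vel": joint speeds; "joint_torque": joint torques, N m; "tcp_pos": TCP position; "tool_rot": TCP orientation; "force": force on the tool from outside, world axes, zero at the start; "ft_torque": the same for the moment, N m; "grip_width": opening from 0.0 (shut) to 1.0 (fully open); "grip_force": force on a finger pad.
Only numpy, scipy, OpenCV 4.12 (cv2) and the standard library are available. Lean on these libraries where they do the work, as an engineer would, in place of code of your own. Each camera call takes 0.05 s, during which the arm holds its last target. There are 200 camera calls.

## Task

Lock up the grey two-bin screw unit: lift the orange-handled locking rod out of its blue stand and thread it straight down through the eye of the green upper bin, then the eye of the red lower bin, and into the keeper at the foot, until its collar sits flush on the upper eye and the rod is fully home, then let go. The bins have crept out of line, so feel for each hole gently and slide the bins with the rod rather than forcing it: pressing harder than about 6 kg would bend the tongues. Leave everything else on the counter where it is.

Things in the scene. Friction and masses are not known exactly. Their poses are not given: they have to be found in the camera images.
- rod_grip (a point): centre of the locking rod's orange square grip, 20 x 20 mm and 46 mm tall, flat faces along this point's x and y; z runs up the rod. It lies 27 mm above the collar's underside and 141 mm above the tip. The rod weighs 0.13 to 0.21 kg and stands upright in the stand, its collar resting on the stand's top
- rod_collar (a point): centre of the underside of the rod's steel collar (28 mm across, 4 mm thick, right under the grip), on the axis, 114 mm above the tip
- rod_tip (a point): the tip of the rod, on its axis; the steel rod below the collar is 12 mm thick and 114 mm long, its last 4 mm tapering to 7 mm at the tip
- stand: blue upright block 44 x 44 mm and 115 mm tall (fixed), with a vertical hole 14 mm wide down its middle that holds the rod; origin at the centre of its underside. The rod must rise 114 mm to leave it
- unit: grey steel unit (fixed), 140 mm wide, 124 mm tall with its two pull-out bins, open at the top. Origin on the table under the nominal line of the eyes; its -x is the front (bins pull out that way), +x points inward; the bins stand from about 26 to 240 mm inward of the eyes. The three holes, upper eye, lower eye and keeper, all have y = 0 in this frame but differ in x
- upper_eye (a point): centre of the upper (green) bin's eye, a 14 mm hole through a steel tongue 52 mm long in x, 44 mm wide, 8 mm thick; at the tongue's top face, 124 mm above the table; axes as the unit's. Starts 3 to 9 mm outward of the unit's origin; moves with the bin, which slides in x at least 15 mm each way against about 2 N of friction and stays put. The collar rests here when home
- lower_line (a point): point fixed to the unit, above its origin, level with the top of the lower (red) bin's tongue, 60 mm above the table. That tongue is like the upper one; its 14 mm eye is not measured: it starts 0 to 12 mm outward (-x) of this point, so up to 9 mm to either side of the upper eye. The lower bin slides in x like the upper, against about 5 N, and stays put
- keeper_line (a point): point fixed to the unit, above its origin, level with the top of the keeper, 26 mm above the table. The keeper is a steel block with a 14 mm hole 20 mm deep, which does not move; its hole is not measured: it lies 3 to 8 mm inward (+x) of this point. Both eyes must be slid over it, dragged along by the rod
- jar: bystander: clear plastic jar with a white lid, 56 mm across, 75 mm tall; origin at the centre of its underside
- carton: bystander: small cardboard carton 60 x 80 x 55 mm; origin at the centre of its underside
- big_carton: bystander: cardboard carton 90 x 120 x 70 mm; origin at the centre of its underside
- bolt: bystander: large steel hex bolt lying on the table, 68 mm long, 21 mm across; origin under the head's inner face
- green_bin: bystander: loose green open bin of screws, 110 x 90 x 60 mm; origin at the centre of its underside
- yellow_bin: bystander: loose yellow open bin of screws, 110 x 90 x 60 mm; origin at the centre of its underside
- screwdriver: bystander: screwdriver lying on the table, about 200 mm long; origin near its middle, under it
- wrench: bystander: wrench lying on the table, about 180 mm long; origin near its middle, under it
Not all that is in view belongs to the job. Of the things shaped like the part that bears rod_grip, the bare steel one is meant.

How it is judged:
By the outcome, as a careful person would: the job done as asked, in the order asked, and still so for the second after the job is handed in, with the robot touching nothing.
It also fails if it takes over 72 s, if anything falls off the work surface, if the arm or the gripper's body presses on something with over 40 N, if the wrist force passes 120 N, or if a joint passes its speed limit or range.

## Working session

There is one attempt and no reset: what is moved stays moved. The work goes in short steps, Python scripts to look and compute and a tool call to move; the robot and the scene stay as the last step left them, time stands still between calls to the robot, and variables do not carry over. Pictures are saved under pics/ and viewed, at most 10 in all, crops included, and the job is handed in when it is done.

Besides the shell and the picture viewer there is one more tool, called after "Call:" by a JSON object that holds its "method" and its "body". send_rows: Moves the arm, as the interface text tells. Its arguments: {"type":"object","properties":{"deltas":{"type":"array"},"force":{"type":"number"}},"required":["deltas"]}

```bash
mkdir -p pics; ls; python3 - <<'E'
from rig import r
import cv2,numpy as np
for n in("side","top"):
    f=r.grab_frame(n); cv2.imwrite(f"pics/{n}0.png",f["color"])
    print(n,f["K"],f["dist"],f["R"],f["t"])
s=r.read_state();print(s["tcp_pos"],s["tool_rot"],s["force"],s["t"],r.pinch_z)
E
```

```text
pics
side [[387.84991308   0.         277.94888755]
 [  0.         387.84991308 205.27002611]
 [  0.           0.           1.        ]] [-0.02372591  0.          0.          0.          0.        ] [[-0.94923337 -0.31407137  0.01775309]
 [-0.18241292  0.50358126 -0.8444711 ]
 [ 0.25628408 -0.80483855 -0.53530682]] [0.53768058 0.20738864 0.82947217]
top [[420.6406097    0.         285.8444077 ]
 [  0.         420.6406097  208.65986113]
 [  0.           0.           1.        ]] [0.01603375 0.         0.         0.         0.        ] [[-0.01175663 -0.99992253 -0.00408903]
 [-0.98736191  0.0122551  -0.15800721]
 [ 0.15804508  0.00217972 -0.98742949]] [-0.02995924  0.58269922  1.33926611]
[0.16626944 0.54985003 0.23046878] [[-9.57169591e-01  2.89526950e-01 -7.21107928e-04]
 [ 2.89527765e-01  9.57168230e-01 -1.62848254e-03]
 [ 2.18732017e-04 -1.76751473e-03 -9.99998414e-01]] [ 0.34364767 -0.50949298  0.40713664] 0.1 0.0187
```

View pics/side0.png

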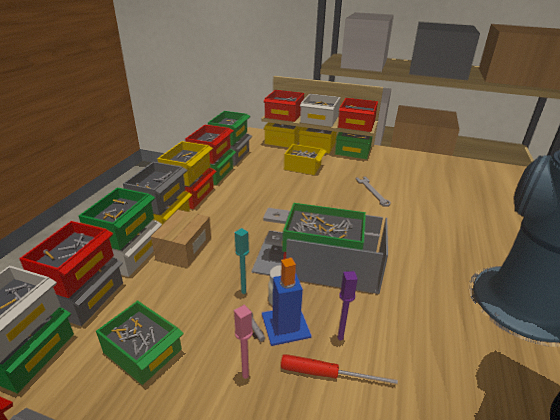

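View pics/top0.png

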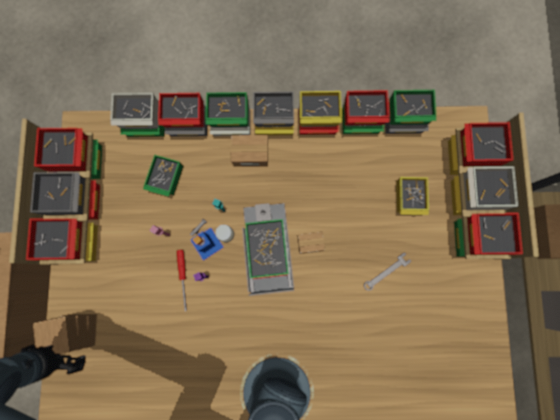

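The side view shows the orange grip at about (289,271) in the blue stand (288,310). The look-alikes are teal (242,243), pink (243,322) and purple (348,287). In the top view the unit's tongue with the eye is near (263,212), so the front points away from the robot. The orange one fits the description because it stands in the stand, while the others are coloured all over. I'll confirm in one crop and measure.

```bash
cat > h.py <<'E'
import cv2,numpy as np
from rig import r
def ray(f,p):
    u=cv2.undistortPoints(np.array([[p]],float),f["K"],np.array(f["dist"]))[0,0]
    R=np.array(f["R"]);return -R.T@np.array(f["t"]),R.T@np.array([u[0],u[1],1])
def plane(f,p,z):
    o,d=ray(f,p);return o+d*(z-o[2])/d[2]
def tri(fa,a,fb,b):
    o1,d1=ray(fa,a);o2,d2=ray(fb,b)
    s=np.linalg.lstsq(np.c_[d1,-d2],o2-o1,rcond=None)[0]
    p,q=o1+s[0]*d1,o2+s[1]*d2
    return (p+q)/2,np.linalg.norm(p-q)
def proj(f,X):
    return cv2.projectPoints(np.array([X],float),cv2.Rodrigues(np.array(f["R"]))[0],np.array(f["t"]),f["K"],np.array(f["dist"]))[0].ravel()
def blob(f,lo,hi,box):
    x0,y0,x1,y1=box
    h=cv2.cvtColor(f["color"],cv2.COLOR_BGR2HSV);m=cv2.inRange(h,np.array(lo),np.array(hi))
    k=np.zeros_like(m);k[y0:y1,x0:x1]=m[y0:y1,x0:x1]
    c=max(cv2.findContours(k,cv2.RETR_EXTERNAL,cv2.CHAIN_APPROX_NONE)[0],key=cv2.contourArea)
    M=cv2.moments(c);return c,(M["m10"]/M["m00"],M["m01"]/M["m00"]),M["m00"]
E
python3 - <<'E'
from h import *
S=r.grab_frame("side");T=r.grab_frame("top")
for n,f,b in(("S",S,(260,240,320,300)),("T",T,(180,220,230,260))):
    for nm,lo,hi in(("orange",(5,140,90),(22,255,255)),("blue",(105,120,40),(125,255,255))):
        bb=b if nm=="orange" else ((250,255,330,360) if n=="S" else b)
        c,m,a=blob(f,lo,hi,bb);print(n,nm,m,a,cv2.boundingRect(c),cv2.minAreaRect(c))
a=cv2.resize(S["color"][225:365,215:375],None,fx=3.75,fy=3.75,interpolation=cv2.INTER_CUBIC)[:, :]
b=cv2.resize(T["color"][195:300,175:300],None,fx=6,fy=5.7,interpolation=cv2.INTER_CUBIC)
cv2.imwrite("pics/c1.png",a);
cv2.imwrite("pics/c2.png",cv2.resize(T["color"][195:295,175:305],None,fx=6,fy=6,interpolation=cv2.INTER_CUBIC))
cv2.imwrite("pics/c3.png",cv2.resize(S["color"][195:295,245:395],None,fx=5,fy=5,interpolation=cv2.INTER_CUBIC))
E
```

```text
S orange (287.8374655647383, 270.93608815426995) 302.5 (281, 258, 15, 28) ((288.0, 271.5), (27.0, 14.0), 90.0)
S blue (287.16774764150944, 315.748820754717) 1696.0 (262, 274, 49, 71) ((283.03472900390625, 309.0146484375), (66.36861419677734, 43.57007598876953), 79.15969848632812)
T orange (197.55555555555554, 239.88304093567248) 28.5 (194, 237, 8, 7) ((197.75003051757812, 239.75003051757812), (6.363960266113281, 5.656853675842285), 45.0)
T blue (208.54826958105645, 244.08697632058286) 366.0 (194, 229, 28, 30) ((206.3076934814453, 242.96153259277344), (23.020057678222656, 22.742706298828125), 56.30992889404297)
```

View pics/c1.png

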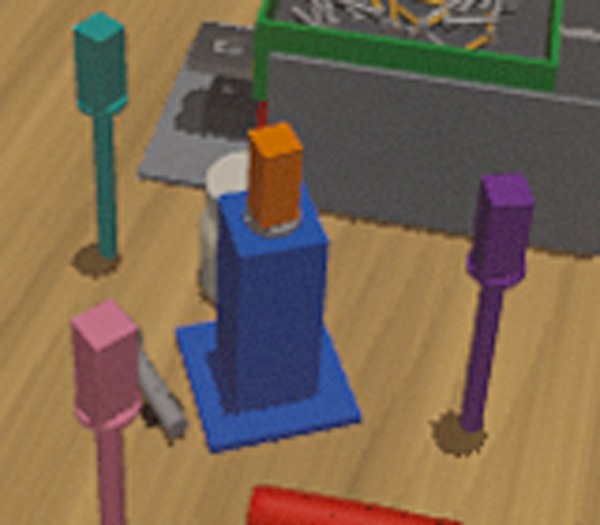

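View pics/c2.png

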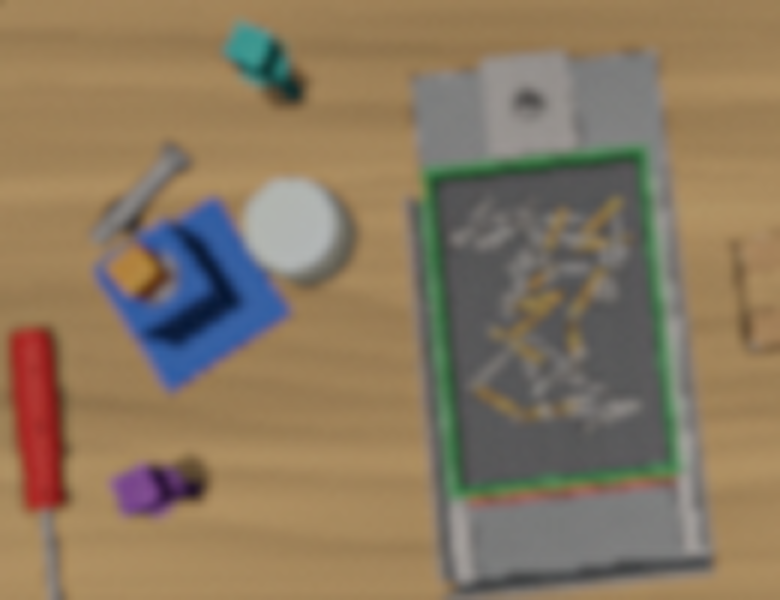

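View pics/c3.png

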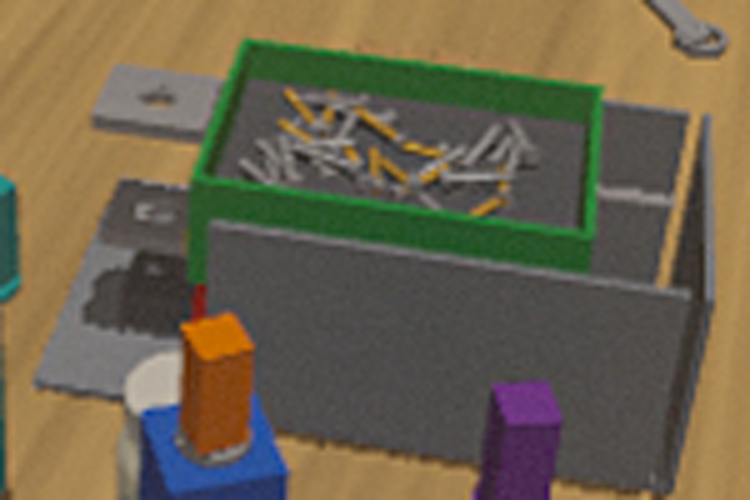

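The crops confirm that only the orange one is bare steel (collar visible, standing in the stand). The other three are fully coloured and stand on the table. The upper eye is at top (263.3,211.8) and side (276.6,214.4), and the lower eye is at side (276,237.4).

```bash
python3 - <<'E'
from h import *
np.set_printoptions(precision=4,suppress=True)
S=r.grab_frame("side");T=r.grab_frame("top")
c1=lambda x,y:(215+(x+.5)/3.75-.5,225+(y+.5)/3.75-.5)
c2=lambda x,y:(175+(x+.5)/6-.5,195+(y+.5)/6-.5)
c3=lambda x,y:(245+(x+.5)/5-.5,195+(y+.5)/5-.5)
print("ueye top",plane(T,c2(530,101),.124),"side",plane(S,c3(158,97),.124),tri(T,c2(530,101),S,c3(158,97)))
print("leye side",plane(S,c3(155,212),.060))
def yaw(a,b):d=b-a;return np.degrees(np.arctan2(d[1],d[0]))
for a,b in(((430,165),(462,492)),((645,150),(675,470))):
    print("unit yaw",yaw(plane(T,c2(*a),.124),plane(T,c2(*b),.124)))
for a,b in(((250,42),(602,88)),((190,180),(588,232))):
    print("unit yaw side",yaw(plane(S,c3(*a),.124),plane(S,c3(*b),.124)))
print("tongue corners S",[plane(S,c3(*p),.124)[:2] for p in((122,65),(94,118),)])
print("tongue corners T",[plane(T,c2(*p),.124)[:2] for p in((482,62),(568,55))])
P=[plane(S,c1(*p),.165)[:2] for p in((248,133),(277,122),(302,140),(272,155))]
print("grip top S",np.mean(P,0),[np.linalg.norm(P[i]-P[i-1]) for i in range(4)],[yaw(P[i-1],P[i]) for i in range(4)])
P=[plane(S,c1(*p),.115)[:2] for p in((218,193),(312,186),(328,240),(238,250))]
print("stand S",np.mean([P[0],P[2]],0),[np.linalg.norm(P[i]-P[i-1]) for i in range(4)],[yaw(P[i-1],P[i]) for i in range(4)])
for X,n in((T,"T"),(S,"S")):
  c,m,a=blob(X,(5,140,90),(22,255,255),(180,220,230,260) if n=="T" else (260,240,320,300))
  print("grip",n,plane(X,m,.157 if n=="T" else .142),cv2.minAreaRect(c))
print("base plate T",[plane(T,c2(*p),.005)[:2] for p in((212,200),(288,312),(172,390))])
print("jar",plane(T,c2(291,228),.075))
E
```

```text
ueye top [0.5621 0.0341 0.124 ] side [0.5603 0.0382 0.124 ] (array([0.5621, 0.0342, 0.1212]), np.float64(0.0009107709451514115))
leye side [0.5603 0.0395 0.06  ]
unit yaw -174.26590822163763
unit yaw -175.28080894182125
unit yaw side -174.08179943862552
unit yaw side -172.88779555592723
tongue corners S [array([0.5845, 0.0185]), array([0.5817, 0.0638])]
tongue corners T [array([0.5828, 0.0589]), array([0.586 , 0.0143])]
grip top S [0.4748 0.231 ] [np.float64(0.018706844526748295), np.float64(0.016014036918500497), np.float64(0.017006808207666153), np.float64(0.017773617766164682)] [np.float64(-36.00138581416829), np.float64(-130.8050650814367), np.float64(150.10802634529372), np.float64(55.46740865546722)]
stand S [0.4746 0.2307] [np.float64(0.04003432247446722), np.float64(0.0470373880350486), np.float64(0.03788293536852332), np.float64(0.04343513650857581)] [np.float64(-57.44089783717564), np.float64(-154.43948612957058), np.float64(117.4291858493208), np.float64(28.032297678598834)]
grip T [0.4732 0.228  0.157 ] ((197.75003051757812, 239.75003051757812), (6.363960266113281, 5.656853675842285), 45.0)
grip S [0.4744 0.2303 0.142 ] ((288.0, 271.5), (27.0, 14.0), 90.0)
base plate T [array([0.5264, 0.2197]), array([0.4631, 0.1762]), array([0.4207, 0.24  ])]
jar [0.5028 0.1644 0.075 ]
```

```bash
cat >> h.py <<'E'
def go(pos,yaw=None):
    s=r.read_state();R=np.array(s["tool_rot"]);p=np.array(s["tcp_pos"])
    d=R.T@(np.array(pos)-p)/.5
    y0=np.degrees(np.arctan2(R[1,1],R[0,1]))
    print("units",d.round(4),"turn",None if yaw is None else round((y0-yaw)/90,4),"tcp",p.round(4),"yawy",round(y0,2),"tilt",R[:,2].round(4),"F",np.round(s["force"],2),"M",np.round(s["ft_torque"],2),"w",s["grip_width"],s["grip_force"],"t",s["t"])
E
python3 -c "
from h import *
go([.4742,.2302,.23],53)"
```

```text
units [-0.7745 -0.4343  0.0022] turn 0.2241 tcp [0.1664 0.5502 0.231 ] yawy 73.17 tilt [-3.e-04 -6.e-04 -1.e+00] F [-1.29  1.54  0.8 ] M [ 0.01 -0.01 -0.02] w 0.9958459304561511 0.0 t 0.3
```

Call:
{"method": "send_rows", "body": {"deltas": [0,-0.0775,-0.0434,0,0.0224,0,-0.155,-0.087,0,0.045,0,-0.232,-0.13,0,0.067,0,-0.31,-0.174,0,0.09,0,-0.387,-0.217,0,0.112,0,-0.465,-0.2606,0,0.134,0,-0.542,-0.304,0,0.157,0,-0.62,-0.3475,0,0.18,0,-0.697,-0.391,0,0.2,0,-0.7745,-0.4343,0,0.224], "force": 100}}

```text
t: 1.3
tcp_pos: [0.4753, 0.2289, 0.2315]
tool_rot: [[-0.798, 0.603, 0.0], [0.603, 0.798, 0.0], [-0.0, 0.0, -1.0]]
force: [1.2, 0.1, 0.3]
grip_width: 0.997
grip_force: 0.0
```

```bash
python3 -c "
from h import *
go([.4742,.2302,.125],53)"
```

```text
units [0.0034 0.0006 0.2129] turn -0.0009 tcp [0.4753 0.2289 0.2315] yawy 52.92 tilt [ 4.e-04  3.e-04 -1.e+00] F [1.23 0.07 0.27] M [ 0.09 -0.02  0.  ] w 0.997023031319741 0.0 t 1.3
```

Call:
{"method": "send_rows", "body": {"deltas": [0,0,0,0.04,0,0,0,0,0.08,0,0,0,0,0.12,0,0,0,0,0.16,0,0,0,0,0.19,0,0,0,0,0.213,0,0,0,0,0.213,0,0,0,0,0.213,0,0,0,0,0.213,0,0,0,0,0.213,0]}}

```text
t: 2.3
tcp_pos: [0.475, 0.2307, 0.1258]
tool_rot: [[-0.799, 0.602, 0.002], [0.602, 0.799, 0.001], [-0.001, 0.002, -1.0]]
force: [-0.0, 0.5, 0.0]
grip_width: 1.002
grip_force: 0.0
```

```bash
python3 -c "
from h import *
go([.4742,.2302,.125],53)
f=r.grab_frame('side');cv2.imwrite('pics/g1.png',cv2.resize(f['color'][200:340,200:400],None,fx=4,fy=4,interpolation=cv2.INTER_CUBIC))"
```

```text
units [ 0.0007 -0.0018  0.0015] turn 0.0001 tcp [0.475  0.2307 0.1258] yawy 53.01 tilt [ 1.8e-03  7.0e-04 -1.0e+00] F [-0.    0.46  0.04] M [-0.01 -0.02  0.01] w 1.00186890853271 0.0 t 2.3
```

View pics/g1.png

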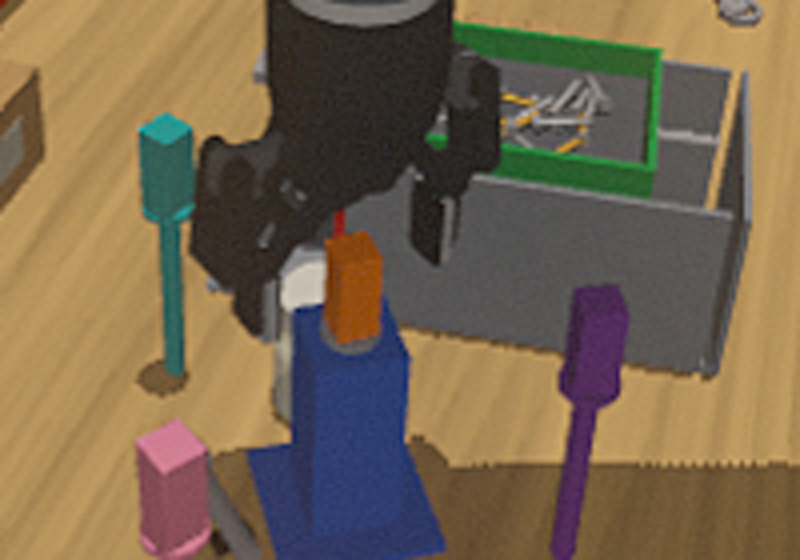

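The grip at (353,285) stands between the pads at (265,300) and (432,215). Closing now.

Call:
{"method": "send_rows", "body": {"deltas": [1,0,0,0,0,1,0,0,0,0,1,0,0,0,0,1,0,0,0,0,1,0,0,0,0,1,0,0,0,0,1,0,0,0,0,1,0,0,0,0,1,0,0,0,0,1,0,0,0,0], "force": 100}}

```text
t: 3.35
tcp_pos: [0.4745, 0.2304, 0.1251]
tool_rot: [[-0.799, 0.602, 0.001], [0.602, 0.799, 0.0], [-0.0, 0.0, -1.0]]
force: [-1.1, -0.7, 5.7]
grip_width: 0.238
grip_force: 97.5
```

```bash
python3 -c "
from h import *
go([.4742,.2302,.265],53)"
```

```text
units [ 1.000e-04 -6.000e-04 -2.798e-01] turn 0.0001 tcp [0.4745 0.2304 0.1251] yawy 53.0 tilt [ 5.e-04  1.e-04 -1.e+00] F [-1.09 -0.66  5.65] M [-0.22  0.25  0.03] w 0.23823494078618468 97.51158870756626 t 3.35
```

Call:
{"method": "send_rows", "body": {"deltas": [1,0,0,-0.02,0,1,0,0,-0.05,0,1,0,0,-0.08,0,1,0,0,-0.12,0,1,0,0,-0.16,0,1,0,0,-0.2,0,1,0,0,-0.24,0,1,0,0,-0.28,0,1,0,0,-0.3,0,1,0,0,-0.3,0]}}

```text
t: 4.35
tcp_pos: [0.475, 0.2308, 0.276]
tool_rot: [[-0.799, 0.602, 0.002], [0.602, 0.799, 0.001], [-0.001, 0.002, -1.0]]
force: [0.2, -0.2, -1.9]
grip_width: 0.238
grip_force: 98.0
```

```bash
python3 -c "
from h import *
go([.5612,.0362,.275],5.5)"
```

```text
units [-0.3718 -0.2071  0.0021] turn 0.5279 tcp [0.475  0.2308 0.276 ] yawy 53.01 tilt [ 0.0022  0.001  -1.    ] F [ 0.2  -0.22 -1.92] M [ 0.02 -0.04 -0.01] w 0.23840932956506922 97.96971425414085 t 4.35
```

Call:
{"method": "send_rows", "body": {"deltas": [1,-0.035,-0.02,0,0.05,1,-0.075,-0.042,0,0.11,1,-0.12,-0.067,0,0.17,1,-0.165,-0.092,0,0.24,1,-0.21,-0.117,0,0.31,1,-0.26,-0.145,0,0.38,1,-0.305,-0.17,0,0.45,1,-0.345,-0.192,0,0.5,1,-0.3718,-0.207,0,0.528,1,-0.3718,-0.207,0,0.528]}}

```text
t: 5.35
tcp_pos: [0.5606, 0.0344, 0.2734]
tool_rot: [[-0.093, 0.996, -0.002], [0.996, 0.093, -0.0], [0.0, -0.002, -1.0]]
force: [0.0, 0.8, -1.8]
grip_width: 0.233
grip_force: 98.0
```

```bash
python3 -c "
from h import *
go([.5612,.0362,.275],5.5)
S=r.grab_frame('side');T=r.grab_frame('top')
a=cv2.resize(S['color'][160:280,225:325],None,fx=5,fy=5,interpolation=cv2.INTER_CUBIC)
b=cv2.resize(T['color'][180:240,240:290],None,fx=5,fy=5,interpolation=cv2.INTER_CUBIC)
c=np.zeros((600,760,3),np.uint8);c[:,:500]=a;c[:300,510:760]=b
cv2.imwrite('pics/u1.png',c)"
```

```text
units [ 0.0034  0.0015 -0.0031] turn -0.0016 tcp [0.5606 0.0344 0.2734] yawy 5.36 tilt [-0.0019 -0.     -1.    ] F [ 0.02  0.77 -1.76] M [ 0.01 -0.01 -0.02] w 0.23349103897422685 97.97360457479954 t 5.35
```

View pics/u1.png

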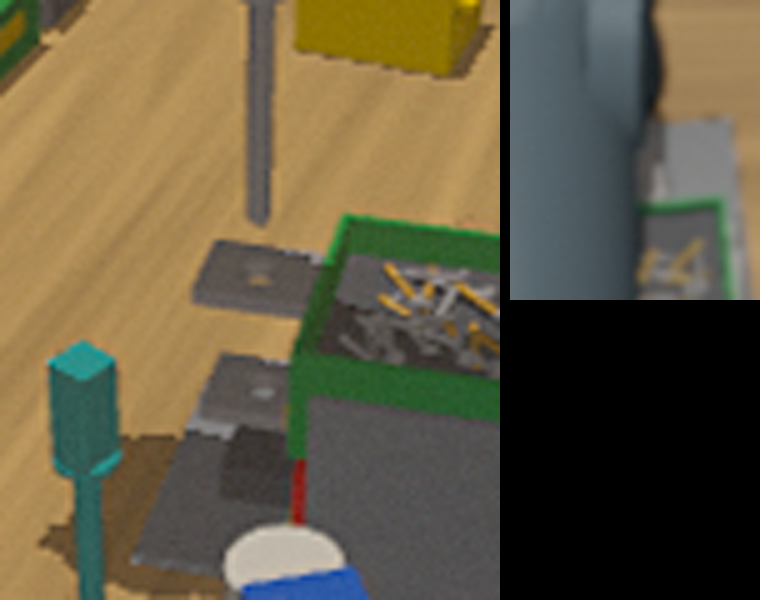

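The tip is at side crop (258,226), i.e. about px (276.6,205). The upper eye is at crop (259,277) and the lower eye at (263,392), both dim. Using the known tip position to correct the side camera's bias.

```bash
python3 - <<'E'
from h import *
np.set_printoptions(precision=4,suppress=True)
go([.5612,.0362,.26],5.5)
S=r.grab_frame('side');s=r.read_state();p=s["tcp_pos"];R=np.array(s["tool_rot"])
tip=p+R[:,2]*.1241
c=lambda x,y:(225+(x+.5)/5-.5,160+(y+.5)/5-.5)
m=plane(S,c(258,226),tip[2]);print("tip",tip,"proj",proj(S,tip),"seen",c(258,226),"bias",m-tip)
print("eye",plane(S,c(259,277),.124),"leye",plane(S,c(263,392),.060))
g=cv2.cvtColor(S["color"],cv2.COLOR_BGR2GRAY)
print(g[196:210,268:286])
E
```

```text
units [-0.0004  0.0024  0.0282] turn 0.0004 tcp [0.56   0.0363 0.2741] yawy 5.53 tilt [-0.0015  0.0009 -1.    ] F [-0.35  0.92 -1.61] M [-0.02  0.02  0.01] w 0.23485004989800554 97.97219172120094 t 5.45
tip [0.5598 0.0367 0.1502] proj [276.8118 203.89  ] seen (276.2, 204.8) bias [0.0001 0.0041 0.    ]
eye [0.5586 0.0419 0.124 ] leye [0.5555 0.0419 0.06  ]
[[135 137 139 141 143 137 109  89  96  92  80 131 153 148 148 144 140 139]
 [135 138 142 143 148 142 110  90  99  92  75 134 152 145 149 144 139 136]
 [138 141 140 142 145 146 108  90  96  94  80 129 150 149 145 142 138 137]
 [140 142 143 145 150 141 109  93  98  94  77 130 151 148 144 136 136 134]
 [141 142 143 148 151 140 106  90 100  92  81 131 153 147 140 138 136 141]
 [142 141 145 151 149 137 110  92  97  94  80 133 148 141 137 133 140 142]
 [139 145 148 147 146 134 105  88  93  94  76 128 149 137 135 136 141 143]
 [143 146 151 145 145 130 103  93  98  90  85 129 143 137 135 140 143 146]
 [146 151 145 142 142 150 136 105  87  91 111 137 140 137 139 143 143 142]
 [149 151 143 143 143 149 154 132 110 115 136 146 140 139 144 143 141 143]
 [151 147 144 147 148 149 146 150 153 151 146 139 137 141 145 143 142 144]
 [144 140 141 143 145 145 143 148 152 145 142 137 142 143 145 142 144 149]
 [ 78  74  87  93 101 118 124 140 145 139 137 141 146 147 144 143 144 148]
 [ 73  81  80  77  84  79  77  78  77  84  89 121 141 140 144 148 154 149]]
```

Call:
{"method": "send_rows", "body": {"deltas": [1,0.001,0.001,0.01,0,1,0.002,0.002,0.02,0,1,0.002,0.002,0.03,0,1,0.002,0.002,0.04,0,1,0.002,0.002,0.045,0,1,0.002,0.002,0.048,0,1,0.002,0.002,0.05,0,1,0.002,0.002,0.052,0,1,0.002,0.002,0.053,0,1,0.002,0.002,0.054,0]}}

```text
t: 6.5
tcp_pos: [0.5615, 0.0369, 0.2479]
tool_rot: [[-0.096, 0.995, 0.0], [0.995, 0.096, 0.0], [0.0, 0.0, -1.0]]
force: [0.7, 0.2, -0.9]
grip_width: 0.237
grip_force: 98.0
```

Descending 2 mm more.

Call:
{"method": "send_rows", "body": {"deltas": [1,0,0,0.001,0,1,0,0,0.002,0,1,0,0,0.003,0,1,0,0,0.004,0,1,0,0,0.005,0,1,0,0,0.005,0,1,0,0,0.005,0,1,0,0,0.005,0,1,0,0,0.005,0,1,0,0,0.005,0]}}

```text
t: 7.5
tcp_pos: [0.5613, 0.0369, 0.2453]
tool_rot: [[-0.096, 0.995, -0.0], [0.995, 0.096, -0.0], [-0.0, -0.0, -1.0]]
force: [-0.1, -0.3, -1.0]
grip_width: 0.232
grip_force: 98.1
```

Call:
{"method": "send_rows", "body": {"deltas": [1,0,0,0.001,0,1,0,0,0.002,0,1,0,0,0.003,0,1,0,0,0.004,0,1,0,0,0.005,0,1,0,0,0.006,0,1,0,0,0.007,0,1,0,0,0.008,0,1,0,0,0.008,0,1,0,0,0.008,0]}}

```text
t: 8.5
tcp_pos: [0.5612, 0.0368, 0.241]
tool_rot: [[-0.096, 0.995, -0.001], [0.995, 0.096, -0.0], [-0.0, -0.001, -1.0]]
force: [-1.2, -3.7, -0.5]
grip_width: 0.235
grip_force: 98.3
```

Call:
{"method": "send_rows", "body": {"deltas": [1,-0.0015,0,0,0,1,-0.0015,0,0.001,0,1,-0.0015,0,0.003,0,1,-0.0015,0,0.005,0,1,-0.0015,0,0.007,0,1,-0.0015,0,0.009,0,1,-0.0015,0,0.01,0,1,-0.0015,0,0.012,0,1,-0.0015,0,0.012,0,1,-0.0015,0,0.012,0]}}

```text
t: 9.5
tcp_pos: [0.5615, 0.0363, 0.2352]
tool_rot: [[-0.096, 0.995, 0.0], [0.995, 0.096, 0.0], [0.0, 0.0, -1.0]]
force: [-1.9, -2.0, -2.4]
grip_width: 0.234
grip_force: 98.2
```

Call:
{"method": "send_rows", "body": {"deltas": [1,-0.001,0,0,0,1,-0.001,0,0.01,0,1,-0.001,0,0.02,0,1,-0.001,0,0.033,0,1,-0.001,0,0.046,0,1,-0.001,0,0.06,0,1,-0.001,0,0.073,0,1,-0.001,0,0.084,0,1,-0.001,0,0.09,0,1,-0.001,0,0.09,0]}}

```text
t: 10.5
tcp_pos: [0.5612, 0.0359, 0.1897]
tool_rot: [[-0.096, 0.995, -0.001], [0.995, 0.096, 0.0], [0.0, -0.001, -1.0]]
force: [-0.5, -0.4, -2.6]
grip_width: 0.239
grip_force: 98.0
```

```bash
python3 - <<'E'
from h import *
go([.5612,.0362,.26],5.5)
S=r.grab_frame('side')
cv2.imwrite('pics/u2.png',cv2.resize(S['color'][200:280,235:325],None,fx=7,fy=7,interpolation=cv2.INTER_CUBIC))
E
```

```text
units [ 8.000e-04 -1.000e-04 -1.407e-01] turn -0.0001 tcp [0.5612 0.0359 0.1897] yawy 5.49 tilt [-9.e-04  4.e-04 -1.e+00] F [-0.47 -0.35 -2.58] M [-0.22  0.16  0.02] w 0.23857901846408072 98.01504336297512 t 10.5
```

View pics/u2.png

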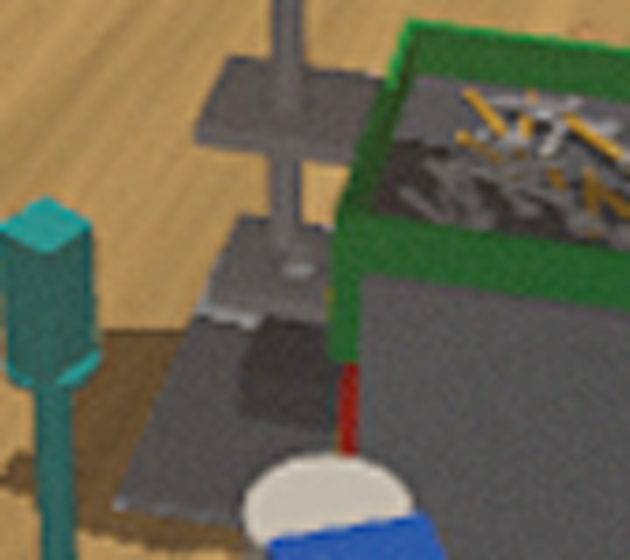

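Rod is through the upper eye; tip at crop (284,250), lower eye's bright spot at (298,267), i.e. about 2 px inward.

```bash
python3 - <<'E'
from h import *
np.set_printoptions(precision=4,suppress=True)
S=r.grab_frame('side')
c=lambda x,y:(235+(x+.5)/7-.5,200+(y+.5)/7-.5)
tip=np.array([.5612,.0359,.0656])
print("tip proj",proj(S,tip),"seen",c(284,249),plane(S,c(284,249),.0656))
ux=np.array([-.9954,-.0957]);uy=np.array([.0957,-.9954])
for y in (262,265,268):
  e=plane(S,c(298,y),.06);d=(e-tip)[:2]+[0,0]
  print("eye",e,"unit dx,dy",d@ux,d@uy)
# tongue front corners
for p in((238,214),(208,290)): print(plane(S,c(*p),.06))
E
```

```text
tip proj [275.7569 234.143 ] seen (275.14285714285717, 235.14285714285714) [0.5613 0.0401 0.0656]
eye [0.5569 0.0383 0.06  ] unit dx,dy 0.004062337378135405 -0.002756501539180321
eye [0.5564 0.0398 0.06  ] unit dx,dy 0.004433459620544079 -0.004374777533356569
eye [0.5558 0.0414 0.06  ] unit dx,dy 0.00480344368129775 -0.005988090983550749
[0.5849 0.0193 0.06  ]
[0.58   0.0628 0.06  ]
```

Call:
{"method": "send_rows", "body": {"deltas": [1,0,-0.002,0,0,1,0,-0.004,0,0,1,0,-0.006,0,0,1,0,-0.009,0,0,1,0,-0.009,0.004,0,1,0,-0.009,0.008,0,1,0,-0.009,0.01,0,1,0,-0.009,0.012,0,1,0,-0.009,0.013,0,1,0,-0.009,0.014,0]}}

```text
t: 11.6
tcp_pos: [0.5571, 0.0352, 0.1833]
tool_rot: [[-0.096, 0.995, 0.0], [0.995, 0.096, -0.0], [-0.0, 0.0, -1.0]]
force: [1.9, -1.2, -0.3]
grip_width: 0.238
grip_force: 98.2
```

Call:
{"method": "send_rows", "body": {"deltas": [1,0,0,0.001,0,1,0,0,0.002,0,1,0,0,0.003,0,1,0,0,0.004,0,1,0,0,0.005,0,1,0,0,0.006,0,1,0,0,0.006,0,1,0,0,0.006,0,1,0,0,0.006,0,1,0,0,0.006,0]}}

```text
t: 12.6
tcp_pos: [0.5569, 0.0353, 0.1802]
tool_rot: [[-0.096, 0.995, -0.0], [0.995, 0.096, 0.0], [0.0, -0.0, -1.0]]
force: [2.1, -1.3, -1.0]
grip_width: 0.24
grip_force: 98.2
```

Call:
{"method": "send_rows", "body": {"deltas": [1,0,0,0.001,0,1,0,0,0.003,0,1,0,0,0.005,0,1,0,0,0.007,0,1,0,0,0.009,0,1,0,0,0.011,0,1,0,0,0.012,0,1,0,0,0.012,0,1,0,0,0.012,0,1,0,0,0.012,0]}}

```text
t: 13.6
tcp_pos: [0.557, 0.0353, 0.1741]
tool_rot: [[-0.096, 0.995, -0.0], [0.995, 0.096, 0.0], [0.0, -0.0, -1.0]]
force: [1.7, -1.0, -1.5]
grip_width: 0.236
grip_force: 98.2
```

Call:
{"method": "send_rows", "body": {"deltas": [1,0,0,0.01,0,1,0,0,0.02,0,1,0,0,0.03,0,1,0,0,0.038,0,1,0,0,0.04,0,1,0,-0.002,0.04,0,1,0,-0.004,0.04,0,1,0,-0.006,0.04,0,1,0,-0.008,0.04,0,1,0,-0.008,0.04,0]}}

```text
t: 14.6
tcp_pos: [0.5541, 0.0351, 0.1546]
tool_rot: [[-0.096, 0.995, 0.002], [0.995, 0.096, 0.001], [0.0, 0.002, -1.0]]
force: [4.4, -0.4, -5.2]
grip_width: 0.235
grip_force: 97.9
```

Call:
{"method": "send_rows", "body": {"deltas": [1,0,0,0.001,0,1,0,0,0.003,0,1,0,0,0.005,0,1,0,0,0.007,0,1,0,0,0.008,0,1,0,0,0.009,0,1,0,0,0.01,0,1,0,0,0.011,0,1,0,0,0.011,0,1,0,0,0.011,0]}}

```text
t: 15.6
tcp_pos: [0.5542, 0.035, 0.15]
tool_rot: [[-0.096, 0.995, 0.003], [0.995, 0.096, 0.0], [-0.0, 0.003, -1.0]]
force: [4.5, -0.5, 5.2]
grip_width: 0.238
grip_force: 99.0
```

Call:
{"method": "send_rows", "body": {"deltas": [1,0,-0.0005,0.001,0,1,0,-0.001,0.002,0,1,0,-0.0015,0.002,0,1,0,-0.002,0.002,0,1,0,-0.0025,0.002,0,1,0,-0.003,0.002,0,1,0,-0.0035,0.002,0,1,0,-0.004,0.002,0,1,0,-0.004,0.002,0,1,0,-0.004,0.002,0]}}

```text
t: 16.6
tcp_pos: [0.5537, 0.0349, 0.1499]
tool_rot: [[-0.096, 0.995, 0.006], [0.995, 0.096, 0.001], [-0.0, 0.006, -1.0]]
force: [5.8, -1.2, 7.5]
grip_width: 0.237
grip_force: 98.9
```

Call:
{"method": "send_rows", "body": {"deltas": [1,0,-0.0005,0,0,1,0,-0.001,0,0,1,0,-0.0015,0,0,1,0,-0.002,0,0,1,0,-0.003,0,0,1,0,-0.004,0,0,1,0,-0.005,0,0,1,0,-0.006,0,0,1,0,-0.006,0,0,1,0,-0.006,0,0]}}

```text
t: 17.6
tcp_pos: [0.5522, 0.0349, 0.15]
tool_rot: [[-0.096, 0.995, 0.009], [0.995, 0.096, 0.001], [0.001, 0.009, -1.0]]
force: [9.3, 0.2, 3.1]
grip_width: 0.238
grip_force: 98.6
```

Call:
{"method": "send_rows", "body": {"deltas": [1,0,-0.001,0,0,1,0,-0.002,0,0,1,0,-0.003,0,0,1,0,-0.004,0,0,1,0,-0.005,0,0,1,0,-0.006,0,0,1,0,-0.006,0,0,1,0,-0.006,0,0,1,0,-0.006,0,0,1,0,-0.006,0,0]}}

```text
t: 18.6
tcp_pos: [0.5491, 0.0346, 0.15]
tool_rot: [[-0.096, 0.995, 0.009], [0.995, 0.096, 0.001], [0.001, 0.009, -1.0]]
force: [8.8, -0.4, 4.6]
grip_width: 0.237
grip_force: 98.6
```

Call:
{"method": "send_rows", "body": {"deltas": [1,0,-0.001,0,0,1,0,-0.002,0,0,1,0,-0.003,0,0,1,0,-0.004,0,0,1,0,-0.004,0,0,1,0,-0.004,0,0,1,0,-0.004,0,0,1,0,-0.004,0,0,1,0,-0.004,0,0,1,0,-0.004,0,0]}}

```text
t: 19.6
tcp_pos: [0.5467, 0.0344, 0.1499]
tool_rot: [[-0.096, 0.995, 0.008], [0.995, 0.096, 0.001], [0.0, 0.008, -1.0]]
force: [8.0, 1.0, 4.7]
grip_width: 0.237
grip_force: 98.8
```

Call:
{"method": "send_rows", "body": {"deltas": [1,0,-0.001,0,0,1,0,-0.002,0,0,1,0,-0.003,0,0,1,0,-0.004,0,0,1,0,-0.004,0,0,1,0,-0.004,0,0,1,0,-0.004,0,0,1,0,-0.004,0,0,1,0,-0.004,0,0,1,0,-0.004,0,0]}}

```text
t: 20.6
tcp_pos: [0.5434, 0.0339, 0.1491]
tool_rot: [[-0.096, 0.995, 0.005], [0.995, 0.096, 0.001], [0.0, 0.005, -1.0]]
force: [6.3, -0.1, 3.4]
grip_width: 0.236
grip_force: 98.5
```

The tip has begun to drop. Moving a bit further in and pressing lightly.

Call:
{"method": "send_rows", "body": {"deltas": [1,0,-0.001,0,0,1,0,-0.002,0,0,1,0,-0.003,0,0,1,0,-0.003,0.001,0,1,0,-0.003,0.002,0,1,0,-0.003,0.003,0,1,0,-0.003,0.004,0,1,0,-0.003,0.004,0,1,0,-0.003,0.004,0,1,0,-0.003,0.004,0]}}

```text
t: 21.6
tcp_pos: [0.5419, 0.0337, 0.147]
tool_rot: [[-0.096, 0.995, 0.005], [0.995, 0.096, 0.001], [0.0, 0.005, -1.0]]
force: [7.1, -0.5, 2.8]
grip_width: 0.239
grip_force: 98.5
```

Call:
{"method": "send_rows", "body": {"deltas": [1,0,-0.001,0,0,1,0,-0.002,0.001,0,1,0,-0.002,0.002,0,1,0,-0.002,0.003,0,1,0,-0.002,0.004,0,1,0,-0.002,0.005,0,1,0,-0.002,0.006,0,1,0,-0.002,0.006,0,1,0,-0.002,0.006,0,1,0,-0.002,0.006,0]}}

```text
t: 22.6
tcp_pos: [0.5409, 0.0337, 0.1439]
tool_rot: [[-0.096, 0.995, 0.005], [0.995, 0.096, 0.001], [0.0, 0.005, -1.0]]
force: [7.4, -0.4, 2.3]
grip_width: 0.233
grip_force: 98.4
```

Call:
{"method": "send_rows", "body": {"deltas": [1,0,0,0.001,0,1,0,0,0.002,0,1,0,0,0.003,0,1,0,0,0.004,0,1,0,0,0.005,0,1,0,0,0.006,0,1,0,0,0.007,0,1,0,0,0.008,0,1,0,0,0.008,0,1,0,0,0.008,0]}}

```text
t: 23.6
tcp_pos: [0.541, 0.0336, 0.14]
tool_rot: [[-0.096, 0.995, 0.005], [0.995, 0.096, 0.0], [-0.0, 0.005, -1.0]]
force: [7.0, 0.5, 1.8]
grip_width: 0.234
grip_force: 98.4
```

Call:
{"method": "send_rows", "body": {"deltas": [1,0,0,0.001,0,1,0,0,0.002,0,1,0,0,0.003,0,1,0,0,0.004,0,1,0,0,0.005,0,1,0,0,0.006,0,1,0,0,0.007,0,1,0,0,0.008,0,1,0,0,0.009,0,1,0,0,0.01,0]}}

```text
t: 24.6
tcp_pos: [0.5411, 0.0336, 0.1351]
tool_rot: [[-0.096, 0.995, 0.005], [0.995, 0.096, 0.0], [-0.0, 0.005, -1.0]]
force: [7.2, -1.0, 1.9]
grip_width: 0.237
grip_force: 98.4
```

Call:
{"method": "send_rows", "body": {"deltas": [1,0,0,0.0005,0,1,0,0,0.001,0,1,0,0,0.0015,0,1,0,0,0.002,0,1,0,0,0.0025,0,1,0,0,0.003,0,1,0,0,0.0035,0,1,0,0,0.004,0,1,0,0,0.004,0,1,0,0,0.004,0]}}

```text
t: 25.6
tcp_pos: [0.5411, 0.0336, 0.1341]
tool_rot: [[-0.096, 0.995, 0.006], [0.995, 0.096, 0.0], [-0.0, 0.006, -1.0]]
force: [4.2, -0.5, 9.7]
grip_width: 0.236
grip_force: 98.9
```

Call:
{"method": "send_rows", "body": {"deltas": [1,0,0.001,0,0,1,0,0.002,0,0,1,0,0.003,0,0,1,0,0.004,0,0,1,0,0.004,0,0,1,0,0.004,0,0,1,0,0.004,0.001,0,1,0,0.004,0.001,0,1,0,0.004,0.001,0,1,0,0.004,0.001,0]}}

```text
t: 26.6
tcp_pos: [0.5419, 0.0335, 0.134]
tool_rot: [[-0.096, 0.995, 0.004], [0.995, 0.096, -0.001], [-0.001, 0.004, -1.0]]
force: [1.0, -1.5, 13.7]
grip_width: 0.238
grip_force: 99.3
```

Call:
{"method": "send_rows", "body": {"deltas": [1,0,0.004,-0.001,0,0,0,0.004,-0.001,0,0,0,0.004,-0.001,0,0,0,0.004,-0.001,0,0,0,0.004,-0.001,0,0,0,0.004,-0.001,0,0,0,0.004,-0.001,0,0,0,0.004,-0.001,0,0,0,0.004,-0.001,0,0,0,0.004,-0.001,0]}}

```text
t: 27.6
tcp_pos: [0.5426, 0.0339, 0.1318]
tool_rot: [[-0.096, 0.995, 0.0], [0.995, 0.096, 0.0], [0.0, 0.0, -1.0]]
force: [-0.3, -0.1, 0.5]
grip_width: 1.003
grip_force: 0.0
```

Open and free of force. Retreating straight up, then toward the base and aside for a look.

Call:
{"method": "send_rows", "body": {"deltas": [0,0,0,-0.03,0,0,0,0,-0.07,0,0,0,0,-0.12,0,0,0,0,-0.18,0,0,0,0,-0.25,0,0,0,0,-0.32,0,0,-0.1,0,-0.34,0,0,-0.2,0,-0.34,0,0,-0.3,0,-0.34,0,0,-0.35,0,-0.34,0]}}

```text
t: 28.6
tcp_pos: [0.5594, -0.1439, 0.3018]
tool_rot: [[-0.093, 0.996, 0.001], [0.996, 0.093, -0.001], [-0.001, 0.0, -1.0]]
force: [-0.1, 0.1, -0.1]
grip_width: 1.0
grip_force: 0.0
```

```bash
python3 - <<'E'
from h import *
go([.5612,.0362,.26],5.5)
S=r.grab_frame('side');T=r.grab_frame('top')
a=cv2.resize(S['color'][170:290,225:325],None,fx=5,fy=5,interpolation=cv2.INTER_CUBIC)
b=cv2.resize(T['color'][185:265,180:300],None,fx=2.4,fy=2.4,interpolation=cv2.INTER_CUBIC)
c=np.zeros((600,800,3),np.uint8);c[:,:500]=a;c[:b.shape[0],505:505+b.shape[1]]=b
cv2.imwrite('pics/end.png',c)
c,m,ar=blob(S,(5,140,90),(22,255,255),(260,160,310,225))
print("orange",m,ar,cv2.boundingRect(c),"expect",proj(S,[.5425,.0338,.151]),proj(S,[.5425,.0338,.174]),proj(S,[.5425,.0338,.128]))
E
```

```text
units [0.3584 0.0369 0.0831] turn -0.002 tcp [ 0.5594 -0.1439  0.3018] yawy 5.32 tilt [ 5.0e-04 -1.2e-03 -1.0e+00] F [-0.09  0.07 -0.06] M [0.04 0.03 0.01] w 0.9997898216751456 0.0 t 28.6
orange (283.6341085271318, 204.02325581395348) 215.0 (278, 193, 13, 24) expect [284.61375921 204.33949821] [284.89711626 195.44445152] [284.33823514 212.9836691 ]
```

View pics/end.png

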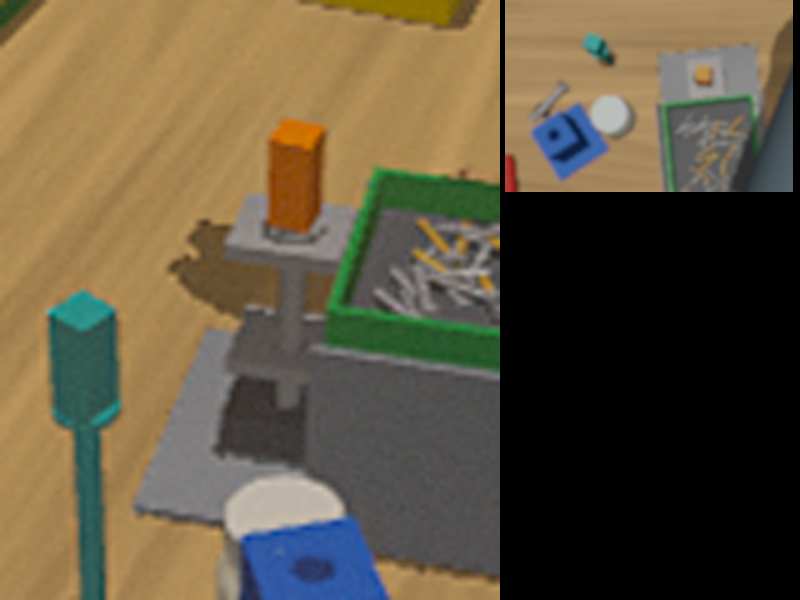

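The collar sits flush on the upper tongue at crop (292,232). The rod passes through both eyes into the keeper at (288,400), the bystanders are unmoved, and the grip centroid matches the expected home height.

```bash
python3 -c "
from rig import r
print(r.job_done())"
```

```text
the job is handed in; nothing more can be done
None
```

The locking rod is fully home through both eyes and into the keeper, with its collar flush on the upper eye. It has been released and the job was handed in at about 29 s, with vertical force readings up to about 14 N.

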